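# Turn the marinating drum's filler neck to the top

### The job

Turn the hand-cranked marinating drum until its capped filler neck points straight up, ready to be filled, by gently pushing its handwheel round, spoke after spoke, with the fingertips. Only push: keep off the filler neck, and do not lift or shift the stand or the things beside it.

Things in the scene. Friction and masses are not known exactly. Their poses are not given: they have to be found in the camera images.
- wheel_center (a point): Centre of the upright black handwheel, on its axle, 125 mm above the worktop; fixed to the stand. x runs along the axle to the drum, away from the robot; y left; z up. Wheel in the y-z plane: rim 92 mm across, 12 thick; hub reaches 17 mm towards the robot; five equal spokes 72 degrees apart, 14 mm thick, stick out through the rim, each with a 20 mm ball whose far end is 98 mm from the axle.
- drum (a joint): Angle of drum, wheel and neck, which turn as one. 0 (or 2 pi) = neck straight up; grows clockwise seen from the robot (top moves to its right). No stops, either way. At the start the neck points somewhere down (1.75 to 4.53). Friction of 0.14 N m holds it where it is left, no coasting; about 2 N at a spoke's end turns it. One spoke always points the same way as the neck.
- filler_neck: Steel filler neck with black ribbed screw cap (fixed) on the side of the lying steel drum. Origin at its root, 55 mm from the axle and 125 mm behind the wheel's plane; z points outward along the neck; cap 34 mm across, its top 95 mm from the axle. The drum is 121 mm across, 62 to 190 mm behind the wheel's plane. Not to be pushed.
- stand: White stand that carries the drum, loose on rubber feet, about 4.5 kg in all. Base plate 210 x 190 mm (x from -85 to 125), top 22 mm high; brackets up to 145 mm high, the front one 39 mm behind the wheel's plane. Origin on the underside below the axle, x along the axle away from the robot; the wheel's plane is 105 mm to -x of it. Wall cabinets hang about 0.58 m up over the drum's rear.
- salt_shaker: Loose salt shaker, 44 mm across, 90 mm high, origin at the underside's centre. Stands beside the stand; leave it alone.
- lemon: Loose lemon, 72 x 57 x 58 mm, origin at its underside. Beside the stand; leave it alone.
- spice_jar: Loose low spice jar with a wide grey lid, 45 mm across, 58 mm high, origin at the underside's centre. Beside the stand; leave it alone.

How it is judged:
By the outcome, as a careful person would: the job done as asked, in the order asked, and still so for the second after the job is handed in, with the robot touching nothing.
It also fails if it takes over 72 s, if anything falls off the work surface, if the arm or the gripper's body presses on something with over 40 N, if the wrist force passes 120 N, or if a joint passes its speed limit or range.

### The arm

A 7-joint arm with a two-finger parallel gripper is mounted at the origin on a cart in front of the work surface, level with it; the furniture and walls round the work are solid. World frame = base frame: x ahead of the robot, y to its left, z up, the work surface at z = 0. Lengths are in m, angles in rad, forces in N, time in s.
With the tool pointing down it reaches from about 0.4 to 0.85 m from the base axis. Payload 4.5 kg.
Tool frame: the origin (TCP) lies between the finger pads; the fingertips stand 11 mm ahead of it and the grasp point (between the pads) lies 8 mm behind it (r.nose_length is the distance from the TCP to the fingertips, in m); z points along the fingers, y is the line along which they close (so a half turn about z gives the same grasp; the last joint's range is limited). The gripper opens to 88 mm and grips with 3 to 60 N. Pads are 18 mm wide; open, the fingers measure 123 mm over their backs; the gripper's body (75 mm by 187 mm) begins 45 mm behind the grasp point.
Start: joints at [1.146, 0.689, -0.195, 1.565, 0.157, 0.902, -0.215], TCP at [0.277, -0.56, 0.25] pointing down, gripper open.
Joint ranges: [-3.01, 3.01], [-0.46, 2.08], [-1.47, 1.51], [0.13, 2.56], [-1, 4.14], [0.04, 2.09], [-2.66, 2.66]. Speed limits (rad/s): [2.57, 2.57, 3.14, 3.14, 3.14, 3.14, 3.14].

### API

Orientations are given as a unit quaternion [x, y, z, w].
In Python, from plant import get_state, snapshot, camera_model, r gives the robot as it stands.
- The arm moves only by the shell command python3 -m inch 'ROWS' [FORCE]. ROWS is text: rows parted by semicolons, each of 7 numbers parted by spaces: the opening, from -1 (shut) to 1 (fully open), then the shift along the tool's x, y, z in m, then the turn, a rotation vector about the tool's x, y, z in rad. A call has 1 to 20 rows; each row shifts and turns the commanded pose from where the row before left it, along the tool's axes as they then stand; what a row does not reach is not made up. A row lasts 1/12 s, in which the tool goes at most 41.7 mm and 7.16 degrees, less where a joint would pass 70% of its speed; a pose out of reach is approached as far as the arm can. A call is refused whole if a number of a shift passes 0.0417 or a number of a turn 0.125, either way. A call with a gripper value outside its range is refused whole. The fingers move at their own pace and stop on an object; FORCE is the grip in N (left out, the last holds). Time passes only in rows, so rows that do not move let the fingers close. It gives the time, the measured TCP pose, the force, the opening and the grip force at its end, in the units of the state.
- get_state(): the state, without advancing time (a new reading comes with each control period).
- snapshot(name): name is "scene" or "top" or "wrist"; returns (picture, depth): 480x640x3 uint8, red, green, blue; 480x640 float32, m along the optical axis (not along the pixel's ray), 0 where there is no reading.
- camera_model(name): a dict with "intrinsics" (3x3 intrinsics, pixels), "dist" ([k1, k2, p1, p2, k3] as OpenCV has them; the pictures are not rectified), "view" (4x4, takes a point from world to camera coordinates). Camera axes: x right, y down, z forward; pixel columns grow to the right and rows downward; lengths in m; the calibration is good to about 2 mm. A picture is of the moment at which its call begins: read the wrist's pose just before it. camera_model takes no time and is no camera call; for the wrist camera it gives the pose at the moment of the call.
- r.finish_job(): hands the job in; it is judged then, once.
The state is a dict: "clock": time; "q": joint angles; "qd": joint speeds; "joint_torque": joint torques, N m; "tool_pos": TCP position; "eef_rot": TCP orientation; "contact_force": force on the tool from outside, world axes, zero at the start; "moment": the same for the moment, N m; "opening": opening from 0.0 (shut) to 1.0 (fully open); "finger_force": force on a finger pad.
Only numpy, scipy, OpenCV 4.12 (cv2) and the standard library are available. Lean on these libraries where they do the work, as an engineer would, in place of code of your own. Each camera call takes 0.05 s, during which the arm holds its last target. There are 200 camera calls.

## Working session

There is one attempt and no reset: what is moved stays moved. The work goes in short steps, Python scripts to look and compute and a shell command to move; the robot and the scene stay as the last step left them, time stands still between calls to the robot, and variables do not carry over. Pictures are saved under pics/ and viewed, at most 10 in all, crops included, and the job is handed in when it is done.

```bash
mkdir -p pics; python3 - <<'E'
from plant import *
import cv2,numpy as np
s=get_state();print(s)
for n in("scene","top"):
    p,d=snapshot(n);cv2.imwrite(f"pics/{n}0.png",p[...,::-1]);np.savez(f"pics/{n}0.npz",p=p,d=d)
    m=camera_model(n);print(n,m)
E
```

```text
{'clock': 0.0, 'q': array([ 1.14576734,  0.68997164, -0.19450051,  1.56631882,  0.15729476,
        0.90247189, -0.21508928]), 'qd': array([ 0.00096689, -0.00052155,  0.00017279, -0.00020369,  0.00087111,
        0.00178067, -0.00044553]), 'joint_torque': array([ 2.57982374e-04, -5.27564049e+01, -1.26693718e+00, -1.53427863e+01,
       -5.26939903e-02,  6.75349540e-03,  2.11426045e-04]), 'tool_pos': array([ 0.27650275, -0.55984986,  0.24892408]), 'eef_rot': array([ 9.73790414e-01,  2.27445460e-01, -2.65268682e-04, -8.49542295e-04]), 'contact_force': array([-0.70516295,  0.11912733, -1.09696098]), 'moment': array([-0.05128383,  0.0203021 ,  0.02075203]), 'finger_force': 0.0, 'opening': 0.9956807204222621}
scene {'intrinsics': array([[530.9185315 ,   0.        , 316.2262639 ],
       [  0.        , 530.9185315 , 234.81527756],
       [  0.        ,   0.        ,   1.        ]]), 'dist': array([0.02008578, 0.        , 0.        , 0.        , 0.        ]), 'view': array([[-0.830511  , -0.55686741, -0.01225419,  0.42759173],
       [-0.41447156,  0.6325403 , -0.65429817,  0.28563377],
       [ 0.37210859, -0.53832282, -0.75613738,  0.90674914],
       [ 0.        ,  0.        ,  0.        ,  1.        ]])}
top {'intrinsics': array([[560.76696696,   0.        , 333.93415727],
       [  0.        , 560.76696696, 236.84560467],
       [  0.        ,   0.        ,   1.        ]]), 'dist': array([-0.06281221,  0.        ,  0.        ,  0.        ,  0.        ]), 'view': array([[-0.00665404, -0.99961297, -0.02701165,  0.00450945],
       [-0.99494308,  0.00932534, -0.10000651,  0.53219397],
       [ 0.1002197 ,  0.02620961, -0.99462006,  1.11310885],
       [ 0.        ,  0.        ,  0.        ,  1.        ]])}
```

View pics/scene0.png

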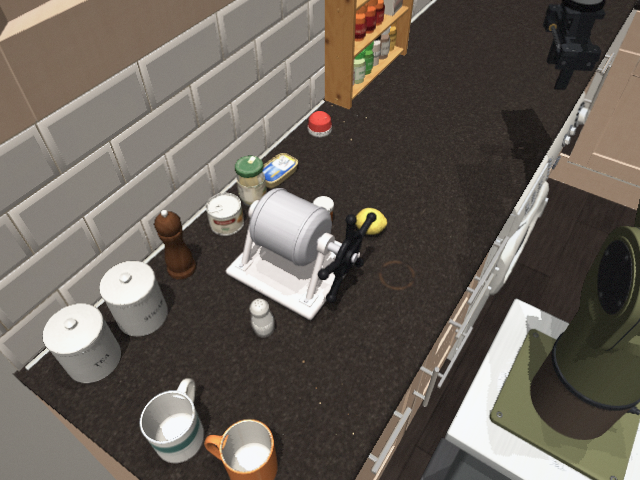

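View pics/top0.png

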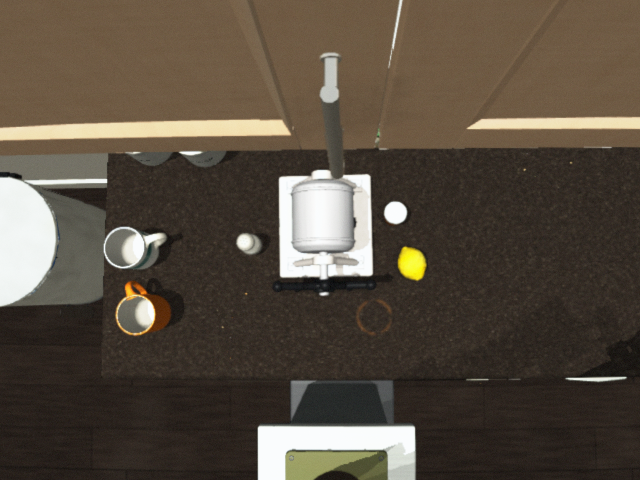

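The scene view shows the stand near (290,250) with the wheel at about (345,255). In the top view the wheel is edge-on along row ~285, columns 275–373. The shaker is at (250,243), the jar at (395,212) and the lemon at (412,263).

```bash
cat >h.py <<'E'
import numpy as np,cv2
from plant import *
def cloud(n,d,m):
    K,D,V=m["intrinsics"],m["dist"],m["view"]
    v,u=np.mgrid[:480,:640]
    a=cv2.undistortPoints(np.stack([u,v],-1).reshape(-1,1,2).astype(float),K,D).reshape(480,640,2)
    c=np.dstack([a*d[...,None],d]); R,t=V[:3,:3],V[:3,3]
    return (c-t)@R
E
python3 - <<'E'
from h import *
for n in("scene","top"):
    z=np.load(f"pics/{n}0.npz");p,d=z["p"].astype(int),z["d"];X=cloud(n,d,camera_model(n));ok=d>0
    hsv=cv2.cvtColor(z["p"],cv2.COLOR_RGB2HSV)
    roi=ok&(abs(X[...,1])<.25)&(X[...,0]>.3)&(X[...,0]<.85)
    dark=roi&(p.max(2)<70)&(X[...,2]>.03)&(X[...,2]<.25)
    Q=X[dark];print(n,"dark",len(Q),np.percentile(Q,[1,10,50,90,99],axis=0).round(4))
    b=(roi&(p.min(2)>150)&(X[...,2]>.012)&(X[...,2]<.03)).astype(np.uint8)
    k,l,st,ce=cv2.connectedComponentsWithStats(b);i=1+st[1:,4].argmax();B=X[l==i]
    print("base",len(B),cv2.minAreaRect(B[:,:2].astype(np.float32)*1000))
    o=(roi&(X[...,2]>.03)&(X[...,2]<.12)).astype(np.uint8)
    k,l,st,ce=cv2.connectedComponentsWithStats(o)
    for i in range(1,k):
        if st[i,4]>60:print(st[i],np.median(X[l==i],0).round(3),X[l==i].min(0).round(3),X[l==i].max(0).round(3))
    if n=="scene":
        w=dark&(X[...,0]<.56)
        np.save("pics/dk.npy",X[dark])
        ys,xs=np.nonzero(dark);print(xs.min(),xs.max(),ys.min(),ys.max())
        c=z["p"][170:320,200:400,::-1];cv2.imwrite("pics/c1.png",cv2.resize(c,(800,600),interpolation=cv2.INTER_CUBIC))
E
```

```text
scene dark 2368 [[ 0.4212 -0.0799  0.0323]
 [ 0.4261 -0.0266  0.056 ]
 [ 0.4329  0.0576  0.1271]
 [ 0.7382  0.1652  0.1696]
 [ 0.7596  0.1756  0.2217]]
base 2939 ((557.6243896484375, 60.44352722167969), (209.56040954589844, 110.43405151367188), 1.0753309726715088)
[  99  111  168  196 7513] [0.829 0.027 0.082] [ 0.696 -0.25   0.03 ] [0.838 0.25  0.12 ]
[206 193  37  34 993] [0.748 0.007 0.055] [ 0.716 -0.038  0.03 ] [0.794 0.039 0.063]
[313 196  21  18 212] [ 0.576 -0.125  0.059] [ 0.554 -0.143  0.03 ] [ 0.599 -0.109  0.063]
[356 208  31  23 381] [ 0.466 -0.148  0.046] [ 0.445 -0.177  0.03 ] [ 0.51  -0.128  0.062]
[242 224  88  75 887] [0.496 0.064 0.092] [0.472 0.017 0.03 ] [0.645 0.089 0.12 ]
[326 257  38  46 427] [0.429 0.054 0.081] [ 0.42  -0.038  0.046] [0.441 0.083 0.119]
[250 298  25  33 611] [0.511 0.18  0.067] [0.498 0.153 0.03 ] [0.536 0.193 0.093]
154 375 167 321
top dark 992 [[ 0.4222 -0.0742  0.0375]
 [ 0.4261 -0.058   0.1364]
 [ 0.4328  0.0139  0.1532]
 [ 0.4402  0.0916  0.2138]
 [ 0.5572  0.1557  0.2227]]
base 2148 ((559.1119995117188, -32.440086364746094), (89.61262512207031, 208.79876708984375), 89.61780548095703)
[205 151  18  10 103] [0.699 0.243 0.055] [0.693 0.231 0.03 ] [0.712 0.25  0.098]
[338 178  18  11  71] [ 0.639 -0.029  0.056] [ 0.631 -0.044  0.031] [ 0.644 -0.01   0.092]
[384 201  23  23 409] [ 0.577 -0.122  0.058] [ 0.556 -0.143  0.046] [ 0.6   -0.1    0.063]
[237 233  25  21 414] [0.518 0.165 0.079] [0.5   0.148 0.03 ] [0.54  0.189 0.094]
[397 246  29  34 727] [ 0.477 -0.153  0.048] [ 0.445 -0.183  0.03 ] [ 0.512 -0.126  0.061]
[334 257  24   9 161] [ 0.48  -0.02   0.076] [ 0.474 -0.046  0.03 ] [ 0.488 -0.002  0.116]
[294 258  19   9 131] [0.479 0.059 0.075] [0.473 0.039 0.03 ] [0.486 0.081 0.116]
```

View pics/c1.png

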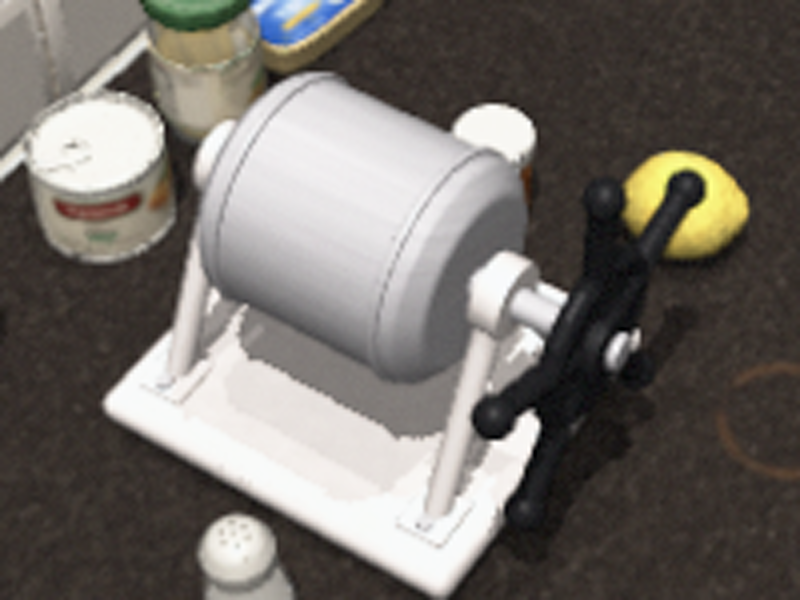

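```bash
cat >>h.py <<'E'
C=np.array([.433,.018,.125])
def wheel(tag,names=("scene","top")):
    out=[]
    for n in names:
        m=camera_model(n);p,d=snapshot(n);np.savez(f"pics/{n}{tag}.npz",p=p,d=d,V=m["view"]);cv2.imwrite(f"pics/{n}{tag}.png",p[...,::-1])
        out.append(spokes(n,p,d,m))
    return out
def spokes(n,p,d,m):
    X=cloud(n,d,m);dk=(d>0)&(p.max(2)<75)
    Q=X[dk&(abs(X[...,0]-C[0])<.02)]-C
    rr=np.hypot(Q[:,1],Q[:,2]);Q=Q[(rr>.055)&(rr<.105)]
    a=np.arctan2(-Q[:,1],Q[:,2])
    th=np.angle(np.exp(5j*a).mean())/5
    print(n,"pts",len(a),"spoke mod72 deg",np.degrees(th).round(1),"R",abs(np.exp(5j*a).mean()).round(2))
    k=np.round((a-th)/(2*np.pi/5))%5
    for i in range(5):
        if (k==i).sum()>10:
            G=Q[k==i];print("  ang",np.degrees(th).round()+72*i,len(G),"mean off",np.degrees(np.angle(np.exp(1j*(a[k==i]-th-i*2*np.pi/5)).mean())).round(1),"rmax",np.hypot(G[:,1],G[:,2]).max().round(3),"x",G[:,0].mean().round(4))
    N=X[dk&(X[...,0]>C[0]+.09)&(X[...,0]<C[0]+.16)&(X[...,2]>.03)]-C
    N=N[np.hypot(N[:,1],N[:,2])<.12]
    if len(N)>5:print("  neck",len(N),np.median(N,0).round(3),"ang",np.degrees(np.arctan2(-np.median(N[:,1]),np.median(N[:,2]))).round())
    return th
E
python3 - <<'E'
from h import *
for n in("scene","top"):
    z=np.load(f"pics/{n}0.npz");spokes(n,z["p"],z["d"],camera_model(n))
print(camera_model("wrist")["view"])
E
```

```text
scene pts 729 spoke mod72 deg 3.9 R 0.92
  ang 4.0 191 mean off -2.8 rmax 0.101 x -0.0018
  ang 76.0 138 mean off -5.3 rmax 0.093 x -0.0008
  ang 148.0 60 mean off -0.5 rmax 0.088 x -0.0043
  ang 220.0 168 mean off 3.9 rmax 0.096 x -0.0028
  ang 292.0 172 mean off 3.7 rmax 0.099 x -0.0034
top pts 521 spoke mod72 deg 3.6 R 0.93
  ang 4.0 105 mean off 0.0 rmax 0.1 x -0.0004
  ang 76.0 202 mean off -4.2 rmax 0.098 x 0.0008
  ang 292.0 194 mean off 4.3 rmax 0.096 x -0.0008
  neck 14 [ 0.124 -0.059 -0.064] ang 138.0
[[ 0.44278855 -0.89662369 -0.00206337 -0.62508102]
 [-0.84901765 -0.42001647  0.32055452 -0.04344937]
 [-0.28828343 -0.14018604 -0.94722782  0.39112343]
 [ 0.          0.          0.          1.        ]]
```

Neck at ≈148° (cap seen at 138°), wheel centre ≈ (0.433, 0.018, 0.125). I'll turn it anticlockwise 148°, pushing the top spokes to +y with shut fingers from above.

```bash
python3 -m inch '-1 0 0 -0.02 0 0 0;-1 0 0 -0.02 0 0 0;-1 .018 -.0185 -.002 0 0 0;-1 .0198 -.0205 -.002 0 0 0;-1 .0198 -.0205 -.002 0 0 0;-1 .0198 -.0205 -.002 0 0 0;-1 .0198 -.0205 -.002 0 0 0;-1 .0198 -.0205 -.002 0 0 0;-1 .0198 -.0205 -.002 0 0 0;-1 .0198 -.0205 -.002 0 0 0;-1 .0198 -.0205 -.002 0 0 0;-1 .0198 -.0205 -.002 0 0 0;-1 .0198 -.0205 -.002 0 0 0;-1 .0198 -.0205 -.002 0 0 0;-1 .0198 -.0205 -.002 0 0 0;-1 .0198 -.0205 0 0 0 0;-1 .0198 -.0205 0 0 0 0;-1 .0198 -.0205 0 0 0 0;-1 .0198 -.0205 0 0 0 0;-1 .0198 -.0205 0 0 0 0' 10
python3 -m inch '-1 0 0 0 0 0 -.122;-1 0 0 0 0 0 -.122;-1 0 0 0 0 0 -.122;-1 0 0 0 0 0 -.122;-1 0 0 0 0 0 -.122;-1 0 0 0 0 0 -.122;-1 0 0 0 0 0 -.122;-1 0 0 0 0 0 -.122;-1 0 0 0 0 0 -.122;-1 0 0 0 0 0 -.122;-1 0 0 0 0 0 -.122;-1 0 0 0 0 0 -.122;-1 0 0 0 0 0 -.122;-1 0 0 0 0 0 -.122;-1 0 0 0 0 0 -.122;-1 0 0 0 0 0 -.122;-1 0 0 0 0 0 -.122;-1 0 0 0 0 0 -.122;-1 0 0 0 0 0 -.122;-1 0 0 0 0 0 -.122'
python3 -m inch '-1 0 0 0 0 0 -.122;-1 0 0 0 0 0 -.121;-1 0 0 0 0 0 0'
python3 -c "
from h import *
s=get_state();print(s['q'].round(2),s['tool_pos'],s['contact_force'],s['eef_rot'])
from scipy.spatial.transform import Rotation as R;print(R.from_quat(s['eef_rot']).as_matrix().round(3))
print(wheel('1',('wrist',)))"
```

```text
clock: 1.77
tool_pos: [0.4321, -0.0729, 0.3156]
eef_rot: [0.974, 0.227, -0.0, -0.0]
contact_force: [0.6, -0.5, 0.4]
opening: 0.008
finger_force: 0.0
clock: 3.43
tool_pos: [0.4319, -0.0745, 0.3155]
eef_rot: [0.118, 0.993, -0.0, -0.0]
contact_force: [-0.0, 0.3, 0.2]
opening: 0.005
finger_force: 0.0
clock: 3.68
tool_pos: [0.4319, -0.0745, 0.3153]
eef_rot: [-0.002, 1.0, 0.0, -0.0]
contact_force: [0.4, 1.4, 0.3]
opening: 0.003
finger_force: 0.0
[ 0.74  0.5  -1.02  1.98  0.53  0.95  1.03] [ 0.43190663 -0.07448985  0.3153075 ] [0.42342593 1.36134247 0.27660116] [-1.55045618e-03  9.99998654e-01  2.75343087e-04 -4.59656935e-04]
[[-1.    -0.003 -0.001]
 [-0.003  1.     0.001]
 [ 0.001  0.001 -1.   ]]
wrist pts 2377 spoke mod72 deg 4.0 R 0.93
  ang 4.0 671 mean off 2.9 rmax 0.098 x -0.0026
  ang 76.0 619 mean off -4.1 rmax 0.099 x -0.0001
  ang 148.0 359 mean off -5.1 rmax 0.095 x -0.0006
  ang 220.0 199 mean off 1.7 rmax 0.09 x -0.0036
  ang 292.0 529 mean off 3.8 rmax 0.094 x -0.0018
  neck 11 [ 0.115 -0.057 -0.067] ang 140.0
[np.float64(0.07022907909341305)]
```

View pics/wrist1.png

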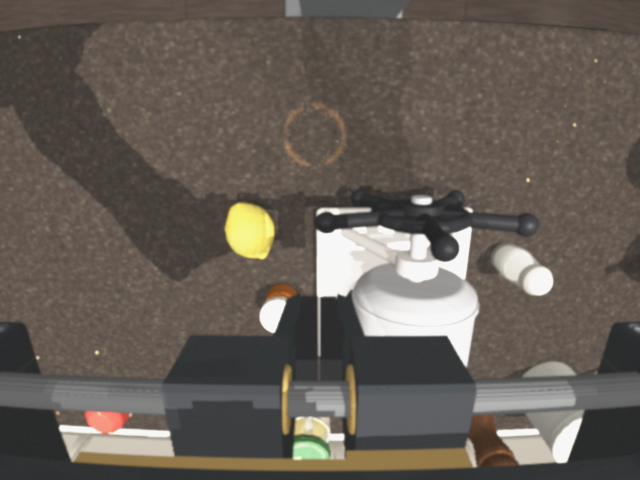

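The wrist view shows the shut fingers (320,330) to the right of the wheel (row ~220), with the top spoke's ball at (445,245). Stroke 1 comes next.

```bash
python3 -m inch '-1 0 .005 .0174 0 0 0;-1 0 .005 .0174 0 0 0;-1 0 .005 .0174 0 0 0;-1 0 .005 .0174 0 0 0;-1 0 .005 .0174 0 0 0;-1 0 .005 .0174 0 0 0;-1 0 0 0 0 0 0'
python3 -m inch '-1 0 .007 0 0 0 0;-1 0 .007 0 0 0 0;-1 0 .007 0 0 0 0;-1 0 .007 0 0 0 0;-1 0 .007 .0012 0 0 0;-1 0 .007 .0014 0 0 0;-1 0 .007 .0014 0 0 0;-1 0 .007 .0014 0 0 0;-1 0 .007 .0016 0 0 0;-1 0 .0055 .0025 0 0 0;-1 0 .0055 .0025 0 0 0;-1 0 .0055 .0025 0 0 0;-1 0 .0055 .0025 0 0 0;-1 0 0 0 0 0 0'
python3 -c "
from h import *
wheel('2',('scene','wrist'))"
```

```text
clock: 4.32
tool_pos: [0.4307, -0.0437, 0.2093]
eef_rot: [0.001, 1.0, 0.0, -0.002]
contact_force: [0.2, 0.2, -0.0]
opening: 0.011
finger_force: 0.0
clock: 5.48
tool_pos: [0.4319, 0.042, 0.1938]
eef_rot: [-0.001, 1.0, 0.0, -0.0]
contact_force: [0.3, -0.1, -0.0]
opening: 0.004
finger_force: 0.0
scene pts 623 spoke mod72 deg -33.3 R 0.82
  ang -33.0 190 mean off 7.1 rmax 0.104 x -0.0084
  ang 39.0 34 mean off -7.6 rmax 0.072 x -0.0038
  ang 111.0 103 mean off -8.5 rmax 0.091 x -0.0018
  ang 183.0 102 mean off -1.1 rmax 0.092 x -0.0028
  ang 255.0 194 mean off 0.9 rmax 0.096 x -0.0029
  neck 23 [ 0.125 -0.082 -0.007] ang 95.0
wrist pts 11100 spoke mod72 deg -30.9 R 0.53
  ang -31.0 5723 mean off 11.3 rmax 0.105 x -0.0086
  ang 41.0 3359 mean off -8.8 rmax 0.098 x -0.0019
  ang 113.0 1114 mean off -10.2 rmax 0.097 x -0.0008
  ang 185.0 362 mean off -6.6 rmax 0.092 x -0.0045
  ang 257.0 542 mean off -3.1 rmax 0.09 x -0.0033
```

```bash
python3 -m inch '-1 0 0 -.0145 0 0 0;-1 0 0 -.0145 0 0 0;-1 0 0 -.0145 0 0 0;-1 0 0 -.0145 0 0 0;-1 0 -.0159 0 0 0 0;-1 0 -.0159 0 0 0 0;-1 0 -.0159 0 0 0 0;-1 0 -.0159 0 0 0 0;-1 0 -.0159 0 0 0 0;-1 0 -.0159 0 0 0 0;-1 0 -.0159 0 0 0 0;-1 0 -.0159 0 0 0 0;-1 0 0 .013 0 0 0;-1 0 0 .013 0 0 0;-1 0 0 .013 0 0 0;-1 0 0 .013 0 0 0;-1 0 0 0 0 0 0'
python3 -m inch '-1 0 .008 -.0006 0 0 0;-1 0 .008 -.0006 0 0 0;-1 0 .008 -.0006 0 0 0;-1 0 .008 -.0006 0 0 0;-1 0 .008 -.0006 0 0 0;-1 0 .008 -.0006 0 0 0;-1 0 .008 -.0006 0 0 0;-1 0 .008 -.0006 0 0 0;-1 0 .008 0 0 0 0;-1 0 .008 0 0 0 0;-1 0 .008 .0015 0 0 0;-1 0 .008 .0015 0 0 0;-1 0 .008 .0015 0 0 0;-1 0 .008 .0015 0 0 0;-1 0 .0075 .002 0 0 0;-1 0 .0075 .002 0 0 0;-1 0 0 0 0 0 0'
python3 -m inch '-1 0 0 -.0145 0 0 0;-1 0 0 -.0145 0 0 0;-1 0 0 -.0145 0 0 0;-1 0 0 -.0145 0 0 0;-1 0 -.0159 0 0 0 0;-1 0 -.0159 0 0 0 0;-1 0 -.0159 0 0 0 0;-1 0 -.0159 0 0 0 0;-1 0 -.0159 0 0 0 0;-1 0 -.0159 0 0 0 0;-1 0 -.0159 0 0 0 0;-1 0 -.0159 0 0 0 0;-1 0 0 0 0 0 0'
python3 -c "
from h import *
wheel('3',('scene','top','wrist'))
import cv2
cv2.imwrite('pics/c3.png',cv2.resize(cv2.imread('pics/scene3.png')[150:330,180:420],(800,600)))"
```

```text
clock: 7.0
tool_pos: [0.431, -0.0866, 0.1987]
eef_rot: [-0.0, 1.0, 0.0, -0.002]
contact_force: [-0.3, -0.5, 0.5]
opening: 0.004
finger_force: 0.0
clock: 8.42
tool_pos: [0.432, 0.0426, 0.1948]
eef_rot: [-0.001, 1.0, 0.001, -0.0]
contact_force: [-0.2, -1.3, 0.4]
opening: 0.004
finger_force: 0.1
clock: 9.5
tool_pos: [0.4323, -0.0889, 0.2527]
eef_rot: [0.002, 1.0, -0.0, -0.0]
contact_force: [-0.3, 0.1, -0.1]
opening: 0.007
finger_force: 0.0
scene pts 706 spoke mod72 deg 34.8 R 0.92
  ang 35.0 199 mean off -3.9 rmax 0.099 x -0.0007
  ang 107.0 101 mean off -4.7 rmax 0.092 x -0.0018
  ang 179.0 100 mean off 3.0 rmax 0.091 x -0.0026
  ang 251.0 178 mean off 4.9 rmax 0.096 x -0.0029
  ang 323.0 128 mean off 0.7 rmax 0.1 x -0.0036
  neck 229 [ 0.12  -0.04   0.079] ang 27.0
top pts 351 spoke mod72 deg -35.1 R 0.95
  ang -35.0 181 mean off 1.5 rmax 0.098 x -0.0008
  ang 37.0 87 mean off -5.2 rmax 0.1 x -0.0005
  ang 253.0 81 mean off 2.1 rmax 0.095 x -0.0012
  neck 305 [ 0.123 -0.047  0.079] ang 31.0
wrist pts 4555 spoke mod72 deg 35.5 R 0.93
  ang 36.0 1276 mean off -1.5 rmax 0.099 x -0.0021
  ang 108.0 930 mean off -4.8 rmax 0.098 x -0.001
  ang 180.0 307 mean off -5.1 rmax 0.091 x -0.0028
  ang 252.0 446 mean off 2.2 rmax 0.091 x -0.0029
  ang 324.0 1596 mean off 4.3 rmax 0.096 x -0.0023
```

View pics/c3.png

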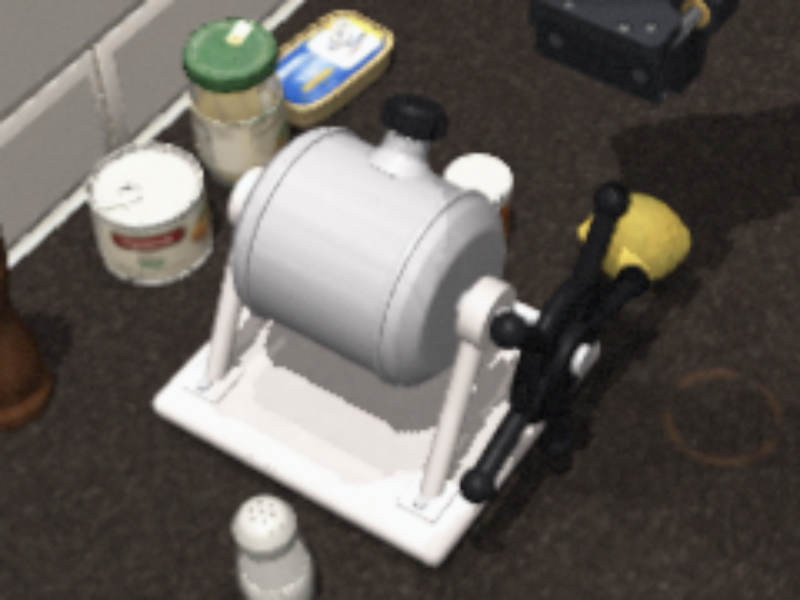

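The crop shows the neck up and leaning right (cap at (413,118)), at about 35°. Now the last stroke, stopping a little short.

```bash
python3 -m inch '-1 0 0 .013 0 0 0;-1 0 0 .013 0 0 0;-1 0 0 .013 0 0 0;-1 0 0 .013 0 0 0;-1 0 .008 0 0 0 0;-1 0 .008 -.0006 0 0 0;-1 0 .008 -.0006 0 0 0;-1 0 .008 -.0006 0 0 0;-1 0 .008 -.0006 0 0 0;-1 0 .008 -.0006 0 0 0;-1 0 .008 -.0006 0 0 0;-1 0 .0075 -.0006 0 0 0;-1 0 .007 -.0006 0 0 0;-1 0 0 0 0 0 0;-1 0 -.015 0 0 0 0;-1 0 -.015 0 0 0 0;-1 0 -.015 -.02 0 0 0;-1 0 -.015 -.02 0 0 0;-1 0 0 0 0 0 0'
python3 - <<'E'
from h import *
wheel('4',('scene','top','wrist'))
for n in('scene','top'):
    z=np.load(f'pics/{n}4.npz');p=z['p'];X=cloud(n,z['d'],camera_model(n))
    # cap silhouette centre / ball: rays onto cap plane
    for nm,x0,rr in(("cap",C[0]+.125,.09),("ball",C[0],.088)):
        m=(z['d']>0)&(p.max(2)<75)&(abs(X[...,0]-x0)<.022)&(X[...,2]>.195)&(abs(X[...,1]-C[1])<.05)
        Q=X[m];print(n,nm,len(Q),'y mid',(np.percentile(Q[:,1],2)+np.percentile(Q[:,1],98)).round(4)/2,'mean',Q.mean(0).round(4),'zmax',Q[:,2].max().round(4))
    m=(z['d']>0)&(abs(X[...,1]-C[1])<.1)&(p.min(2)>150)&(X[...,0]>.44)&(X[...,0]<.68)&(X[...,2]>.012)&(X[...,2]<.03)
    print('base y',np.percentile(X[m][:,1],[.5,99.5]).round(4))
    m=(z['d']>0)&(abs(X[...,1]-C[1])<.07)&(p.min(2)>100)&(X[...,0]>.51)&(X[...,0]<.6)&(X[...,2]>.15)
    Q=X[m];Q=Q[(np.hypot(Q[:,1]-C[1],Q[:,2]-.125)<.066)];A=np.c_[2*Q[:,1:],np.ones(len(Q))];s=np.linalg.lstsq(A,(Q[:,1:]**2).sum(1),rcond=None)[0]
    print('drum axis y,z',s[:2].round(4),'r',np.sqrt(s[2]+s[0]**2+s[1]**2).round(4))
E
```

```text
clock: 11.23
tool_pos: [0.4336, -0.0779, 0.2478]
eef_rot: [0.002, 1.0, -0.0, 0.002]
contact_force: [-0.2, -0.3, 1.1]
opening: 0.005
finger_force: 0.0
scene pts 724 spoke mod72 deg 4.0 R 0.92
  ang 4.0 185 mean off -2.9 rmax 0.099 x -0.0018
  ang 76.0 146 mean off -5.1 rmax 0.094 x -0.0007
  ang 148.0 60 mean off -0.5 rmax 0.089 x -0.0042
  ang 220.0 164 mean off 4.1 rmax 0.095 x -0.0029
  ang 292.0 169 mean off 3.7 rmax 0.099 x -0.0033
  neck 314 [0.12  0.001 0.094] ang -1.0
top pts 207 spoke mod72 deg 7.9 R 0.99
  ang 296.0 196 mean off 0.1 rmax 0.097 x -0.0008
  neck 282 [ 0.123 -0.006  0.094] ang 4.0
wrist pts 3916 spoke mod72 deg 4.0 R 0.93
  ang 4.0 1407 mean off 3.3 rmax 0.098 x -0.0029
  ang 76.0 1177 mean off -3.8 rmax 0.099 x -0.0006
  ang 148.0 511 mean off -4.8 rmax 0.095 x -0.0014
  ang 220.0 247 mean off 1.0 rmax 0.087 x -0.0042
  ang 292.0 574 mean off 3.6 rmax 0.091 x -0.003
  neck 256 [0.111 0.002 0.087] ang -1.0
scene cap 311 y mid 0.01545 mean [0.5539 0.018  0.2162] zmax 0.2237
scene ball 1702 y mid -0.0064 mean [ 0.4311 -0.008   0.4169] zmax 0.576
base y [-0.0677  0.1148]
drum axis y,z [0.0196 0.1298] r 0.0545
top cap 280 y mid 0.01265 mean [0.5561 0.0124 0.2208] zmax 0.5837
top ball 146 y mid -0.00715 mean [ 0.4299 -0.0173  0.4806] zmax 0.594
base y [-0.0746  0.1136]
drum axis y,z [0.0194 0.1268] r 0.0563
```

Angle ≈ +4° (cap offset 6 mm, spokes at 4.0°). I'll push about 6 mm further than the last stop.

```bash
python3 -m inch '-1 0 .01 .02 0 0 0;-1 0 .01 .02 0 0 0;-1 0 .01 0 0 0 0;-1 0 .01 0 0 0 0;-1 0 .01 0 0 0 0;-1 0 .006 0 0 0 0;-1 0 .004 0 0 0 0;-1 0 .003 0 0 0 0;-1 0 .003 0 0 0 0;-1 0 0 0 0 0 0;-1 0 0 0 0 0 0'
python3 -m inch '-1 0 -.015 0 0 0 0;-1 0 -.015 0 0 0 0;-1 0 -.015 -.025 0 0 0;-1 0 -.015 -.025 0 0 0;-1 0 -.015 -.025 0 0 0;-1 0 -.015 0 0 0 0;-1 0 -.02 0 0 0 0;-1 0 -.02 0 0 0 0;-1 0 -.02 0 0 0 0;-1 0 -.02 0 0 0 0;-1 0 0 0 0 0 0'
cat > f.py <<'E'
import sys
from h import *
t=sys.argv[1];wheel(t,('scene','top','wrist'))
for n in('scene','top'):
    z=np.load(f'pics/{n}{t}.npz');p=z['p'];X=cloud(n,z['d'],camera_model(n));dk=(z['d']>0)&(p.max(2)<75)
    for nm,x0,h in(("cap",C[0]+.125,.215),("ball",C[0],.203)):
        Q=X[dk&(abs(X[...,0]-x0)<.022)&(X[...,2]>h)&(X[...,2]<.23)&(abs(X[...,1]-C[1])<.05)]
        print(n,nm,len(Q),'y',np.percentile(Q[:,1],[2,50,98]).round(4),'x',Q[:,0].mean().round(3))
    # base edges per x half -> axle y and yaw
    m=((z['d']>0)&(p.min(2)>140)&(X[...,2]>.015)&(X[...,2]<.03))
    for a in(.46,.52,.58,.62):
        Q=X[m&(abs(X[...,0]-a)<.008)&(abs(X[...,1]-C[1])<.105)];
        if len(Q):print('  base x',a,'y',Q[:,1].min().round(4),Q[:,1].max().round(4))
a=[cv2.imread(f'pics/{n}{t}.png')[y:y+180,x:x+240] for n,x,y in(("scene",180,150),("top",200,140))]
cv2.imwrite(f'pics/c{t}.png',cv2.resize(np.hstack(a),(800,300)))
E
python3 f.py 5
```

```text
clock: 12.3
tool_pos: [0.4323, -0.0104, 0.206]
eef_rot: [0.0, 1.0, -0.0, 0.0]
contact_force: [-0.4, -0.3, 0.2]
opening: 0.003
finger_force: 0.1
clock: 13.22
tool_pos: [0.4314, -0.1847, 0.2802]
eef_rot: [0.004, 1.0, -0.001, -0.001]
contact_force: [0.6, -0.4, 0.8]
opening: 0.003
finger_force: 0.0
scene pts 717 spoke mod72 deg 1.8 R 0.92
  ang 2.0 183 mean off -2.8 rmax 0.1 x -0.002
  ang 74.0 144 mean off -5.2 rmax 0.094 x -0.0006
  ang 146.0 63 mean off -1.0 rmax 0.092 x -0.0043
  ang 218.0 160 mean off 4.1 rmax 0.095 x -0.0029
  ang 290.0 167 mean off 4.0 rmax 0.099 x -0.0034
  neck 314 [0.121 0.004 0.093] ang -2.0
top pts 526 spoke mod72 deg 1.7 R 0.93
  ang 2.0 106 mean off 0.2 rmax 0.1 x -0.0006
  ang 74.0 205 mean off -4.1 rmax 0.098 x 0.0008
  ang 146.0 11 mean off -1.3 rmax 0.089 x -0.0058
  ang 290.0 195 mean off 4.2 rmax 0.097 x -0.0008
  neck 252 [ 0.124 -0.004  0.094] ang 3.0
wrist pts 2928 spoke mod72 deg 1.9 R 0.91
  ang 2.0 1224 mean off 4.9 rmax 0.099 x -0.0014
  ang 74.0 868 mean off -3.6 rmax 0.1 x -0.0002
  ang 146.0 586 mean off -5.5 rmax 0.098 x -0.0006
  ang 218.0 155 mean off -0.3 rmax 0.089 x -0.0057
  ang 290.0 95 mean off 4.6 rmax 0.063 x -0.0009
  neck 524 [ 0.123 -0.017  0.09 ] ang 10.0
scene cap 213 y [0.0043 0.0197 0.0331] x 0.556
scene ball 112 y [0.0101 0.0195 0.0249] x 0.431
  base x 0.46 y -0.0721 0.1135
  base x 0.52 y -0.0717 0.1149
  base x 0.58 y 0.0507 0.1149
  base x 0.62 y 0.0335 0.1171
top cap 223 y [0.0017 0.0151 0.0305] x 0.557
top ball 106 y [0.0058 0.0155 0.0241] x 0.432
  base x 0.46 y -0.0766 0.1113
  base x 0.52 y -0.0753 0.1135
  base x 0.58 y -0.074 0.1136
  base x 0.62 y -0.0744 0.1138
```

View pics/c5.png

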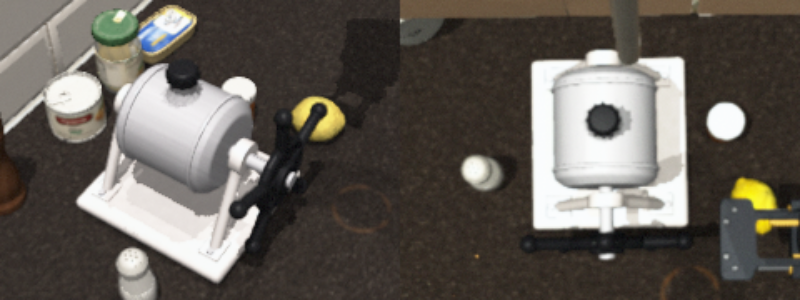

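Crop: the cap is slightly right of the drum's middle in the top view (602,120), leaving ≈2°. Nothing beside the stand has moved. One more fine push, 2.8 mm past the last stop.

```bash
python3 -m inch '-1 0 .02 0 0 0 0;-1 0 .02 0 0 0 0;-1 0 .02 0 0 0 0;-1 0 .02 0 0 0 0;-1 0 .015 .025 0 0 0;-1 0 .015 .025 0 0 0;-1 0 .015 .025 0 0 0;-1 0 .015 0 0 0 0;-1 0 .015 0 0 0 0;-1 0 .008 0 0 0 0;-1 0 .004 0 0 0 0;-1 0 .003 0 0 0 0;-1 0 .0015 0 0 0 0;-1 0 .0013 0 0 0 0;-1 0 0 0 0 0 0;-1 0 0 0 0 0 0'
python3 -m inch '-1 0 -.015 0 0 0 0;-1 0 -.015 0 0 0 0;-1 0 -.015 -.025 0 0 0;-1 0 -.015 -.025 0 0 0;-1 0 -.015 -.025 0 0 0;-1 0 -.015 0 0 0 0;-1 0 -.02 0 0 0 0;-1 0 -.02 0 0 0 0;-1 0 -.02 0 0 0 0;-1 0 -.02 0 0 0 0;-1 0 0 0 0 0 0'
python3 f.py 6 | grep -v base
```

```text
clock: 14.7
tool_pos: [0.4321, -0.0081, 0.206]
eef_rot: [0.001, 1.0, -0.0, 0.0]
contact_force: [0.1, -1.6, 1.6]
opening: 0.008
finger_force: 0.9
clock: 15.62
tool_pos: [0.4316, -0.1818, 0.2802]
eef_rot: [0.003, 1.0, -0.001, -0.0]
contact_force: [0.6, -0.4, 0.1]
opening: 0.006
finger_force: 0.0
scene pts 716 spoke mod72 deg 0.4 R 0.92
  ang 0.0 187 mean off -2.7 rmax 0.099 x -0.002
  ang 72.0 141 mean off -5.2 rmax 0.093 x -0.0008
  ang 144.0 62 mean off -1.1 rmax 0.09 x -0.0044
  ang 216.0 156 mean off 3.9 rmax 0.095 x -0.0027
  ang 288.0 170 mean off 4.1 rmax 0.098 x -0.0034
  neck 317 [0.121 0.007 0.093] ang -4.0
top pts 525 spoke mod72 deg 0.3 R 0.93
  ang 0.0 107 mean off 0.3 rmax 0.1 x -0.0003
  ang 72.0 203 mean off -4.1 rmax 0.098 x 0.0007
  ang 288.0 197 mean off 4.0 rmax 0.096 x -0.0009
  neck 230 [ 0.125 -0.003  0.094] ang 2.0
wrist pts 2991 spoke mod72 deg 0.6 R 0.91
  ang 1.0 1250 mean off 4.7 rmax 0.098 x -0.0015
  ang 73.0 874 mean off -3.6 rmax 0.099 x -0.0003
  ang 145.0 575 mean off -5.6 rmax 0.097 x -0.0007
  ang 217.0 141 mean off -1.1 rmax 0.089 x -0.006
  ang 289.0 151 mean off 4.2 rmax 0.065 x -0.0007
  neck 551 [ 0.123 -0.014  0.091] ang 9.0
scene cap 219 y [0.0045 0.0214 0.0349] x 0.556
scene ball 114 y [0.0127 0.0219 0.0269] x 0.431
top cap 200 y [0.0034 0.0169 0.0322] x 0.558
top ball 107 y [0.009  0.0172 0.026 ] x 0.433
```

```bash
python3 -c "
from plant import r;print(r.finish_job())"
```

```text
the job is handed in; nothing more can be done
None
```

The drum's filler neck now points straight up to within about 1° by the cameras; the arm pushed only the handwheel's spokes, ended clear of everything, and the job was handed in at about 16 s.

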